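Stroke the sprung shoes of an ejector jig

TASK

Before the next blank goes in, check that the ejector jig's sprung shoes move freely: start at the shoe next to the wooden end bar and run a fingertip lightly along the curved row to its other end, so that each of the six shoes visibly dips (by about a third of its height or more) in its turn and springs up again. Touch only: do not lift the jig or push it along the bench, press gently, leave the sanding block, bolt and screwdriver where they lie, and finish with the hand clear of everything.

Things in the scene. Friction and masses are not known exactly. Their poses are not given: they have to be found in the camera images.
- jig: ejector jig, loose on the bench and heavy (about 3.2 kg): a flat aluminium plate 330 x 130 x 28 mm with a curved wooden track inlaid in its top and six sprung black nylon shoes in a curved row along it. A wooden bar (14 x 110 mm, 18 mm tall) is screwed across one end of its top. Origin on the underside, near the middle; the plate spans x -175 to +155 mm and y -65 to +65 mm; its own x runs along the plate, away from the wooden bar; z up. It may lie at any yaw.
- stop_end (a point): middle of the top of the wooden bar, 46 mm above the bench, at x = -160 mm of the jig; it marks the end where the row starts (shoe 1 is next to it)
- sanding_block: brown sanding block 66 x 110 x 32 mm lying loose beside the jig, bystander; origin under its middle
- big_bolt: large steel bolt 29 x 100 x 25 mm lying loose beside the jig, bystander; origin under its middle
- screwdriver_red: screwdriver with a red handle, 27 x 223 x 30 mm, lying loose along the jig's other long side, bystander; origin under its middle
- shoe1_top (a point): middle of the top of shoe 1 (the one next to the wooden bar): slippery black nylon shoe 37 mm long along the row and 16 mm wide, top gently rounded along the row (22 mm radius, sloping to the plate at both ends), standing 10 mm proud of the plate (38 mm above the bench) when up; next shoe 42 mm on along an arc of 160 mm radius. Moves down with the shoe; its x lies along the row towards the next shoe, z up
- shoe1 (a joint): how far shoe 1 is pressed down, in m: 0 = up, 0.010 = flush with the plate; its spring gives about 2.4 N at the start and 5.4 N fully down, and lifts it again by itself
- shoe2_top (a point): middle of the top of shoe 2: slippery black nylon shoe 37 mm long along the row and 16 mm wide, top gently rounded along the row (22 mm radius, sloping to the plate at both ends), standing 10 mm proud of the plate (38 mm above the bench) when up; next shoe 42 mm on along an arc of 160 mm radius. Moves down with the shoe; its x lies along the row towards the next shoe, z up
- shoe2 (a joint): how far shoe 2 is pressed down, in m: 0 = up, 0.010 = flush with the plate; its spring gives about 2.4 N at the start and 5.4 N fully down, and lifts it again by itself
- shoe3_top (a point): middle of the top of shoe 3: slippery black nylon shoe 37 mm long along the row and 16 mm wide, top gently rounded along the row (22 mm radius, sloping to the plate at both ends), standing 10 mm proud of the plate (38 mm above the bench) when up; next shoe 42 mm on along an arc of 160 mm radius. Moves down with the shoe; its x lies along the row towards the next shoe, z up
- shoe3 (a joint): how far shoe 3 is pressed down, in m: 0 = up, 0.010 = flush with the plate; its spring gives about 2.4 N at the start and 5.4 N fully down, and lifts it again by itself
- shoe4_top (a point): middle of the top of shoe 4: slippery black nylon shoe 37 mm long along the row and 16 mm wide, top gently rounded along the row (22 mm radius, sloping to the plate at both ends), standing 10 mm proud of the plate (38 mm above the bench) when up; next shoe 42 mm on along an arc of 160 mm radius. Moves down with the shoe; its x lies along the row towards the next shoe, z up
- shoe4 (a joint): how far shoe 4 is pressed down, in m: 0 = up, 0.010 = flush with the plate; its spring gives about 2.4 N at the start and 5.4 N fully down, and lifts it again by itself
- shoe5_top (a point): middle of the top of shoe 5: slippery black nylon shoe 37 mm long along the row and 16 mm wide, top gently rounded along the row (22 mm radius, sloping to the plate at both ends), standing 10 mm proud of the plate (38 mm above the bench) when up; next shoe 42 mm on along an arc of 160 mm radius. Moves down with the shoe; its x lies along the row towards the next shoe, z up
- shoe5 (a joint): how far shoe 5 is pressed down, in m: 0 = up, 0.010 = flush with the plate; its spring gives about 2.4 N at the start and 5.4 N fully down, and lifts it again by itself
- shoe6_top (a point): middle of the top of shoe 6 (the last, farthest from the bar): slippery black nylon shoe 37 mm long along the row and 16 mm wide, top gently rounded along the row (22 mm radius, sloping to the plate at both ends), standing 10 mm proud of the plate (38 mm above the bench) when up; next shoe 42 mm on along an arc of 160 mm radius. Moves down with the shoe; its x lies along the row towards the next shoe, z up
- shoe6 (a joint): how far shoe 6 is pressed down, in m: 0 = up, 0.010 = flush with the plate; its spring gives about 2.4 N at the start and 5.4 N fully down, and lifts it again by itself

How it is judged:
On the way, in this order (a step that is already met when the one before it is completed fails the run):
1. shoe 1 is pressed down at least 2.5 mm by the fingers (value of joint shoe1 above 0.0025 m and contact force between the fingers and shoe1 above 0.3 N), for 0.04 s.
2. shoe 2 is pressed down at least 2.5 mm by the fingers (value of joint shoe2 above 0.0025 m and contact force between the fingers and shoe2 above 0.3 N), for 0.04 s.
3. shoe 3 is pressed down at least 2.5 mm by the fingers (value of joint shoe3 above 0.0025 m and contact force between the fingers and shoe3 above 0.3 N), for 0.04 s.
4. shoe 4 is pressed down at least 2.5 mm by the fingers (value of joint shoe4 above 0.0025 m and contact force between the fingers and shoe4 above 0.3 N), for 0.04 s.
5. shoe 5 is pressed down at least 2.5 mm by the fingers (value of joint shoe5 above 0.0025 m and contact force between the fingers and shoe5 above 0.3 N), for 0.04 s.
6. shoe 6 is pressed down at least 2.5 mm by the fingers (value of joint shoe6 above 0.0025 m and contact force between the fingers and shoe6 above 0.3 N), for 0.04 s.
At the end, for the whole second after the job is handed in: the six shoes, each dipped at least 2.5 mm in order from the wooden bar, are all up again (within 1 mm); the jig rests within 20 mm of where it stood (its bar end within 25 mm) and the sanding block, bolt and screwdriver within 20 mm of where they lay (value of joint each of shoe1, shoe2, shoe3, shoe4, shoe5, shoe6 below 0.001 m and distance of each of jig, sanding_block, big_bolt, screwdriver_red from where it was at the start of the episode below 0.02 m and distance of stop_end from where it was at the start of the episode below 0.025 m and linear speed of jig below 0.01 m/s); the robot touches nothing.
It fails at once if the jig is lifted, tipped or shoved more than 20 mm (distance of jig from where it was at the start of the episode above 0.02 m or distance of stop_end from where it was at the start of the episode above 0.025 m or height (world z) of jig above 0.008 m or angle between jig's own z axis and vertical above 0.06 rad).
It fails at once if the fingers press on the jig with more than 25 N (contact force between the fingers and jig above 25 N).
It fails at once if the sanding block, bolt or screwdriver is moved more than 20 mm or lifted (distance of any of sanding_block, big_bolt, screwdriver_red from where it was at the start of the episode above 0.02 m).
It also fails if it takes over 45 s, if anything falls off the work surface, if the arm or the gripper's body presses on something with over 40 N, if the wrist force passes 120 N, or if a joint passes its speed limit or range.

ROBOT

A 6-joint arm with a two-finger parallel gripper is mounted at the origin on a cart in front of the work surface, level with it; the furniture and walls round the work are solid. World frame = base frame: x ahead of the robot, y to its left, z up, the work surface at z = 0. Lengths are in m, angles in rad, forces in N, time in s.
With the tool pointing down it reaches from about 0.35 to 0.975 m from the base axis. Payload 4.9 kg.
Tool frame: the origin (TCP) lies on the mounting face of the last link; the fingertips stand 173 mm ahead of it and the grasp point (between the pads) lies 155 mm ahead of it; z points along the fingers, y is the direction in which the jaws open and shut (so a half turn about z gives the same grasp; the last joint's range is limited). The gripper opens to 85 mm and grips with 20 to 120 N. Pads are 22 mm wide; open, the fingers measure 114 mm over their backs; the gripper's body (76 mm by 85 mm) begins 54 mm behind the grasp point. The pads swing forward as they close: fully open they stand 13 mm farther back than shut.
Start: joints at [-0.119, 0.053, 1.613, -0, 1.476, -0.119], TCP at [0.625, 0, 0.405] pointing down, gripper open.
Joint ranges: [-3.01, 3.01], [-1.01, 2.22], [0.06, 2.58], [-1.02, 4.17], [0.09, 2.62], [-3.14, 3.14]. Speed limits (rad/s): [2.57, 2.57, 3.14, 3.14, 3.14, 3.14].

INTERFACE

Orientations are given as a unit quaternion [w, x, y, z].
In Python, from plant import manip gives the robot as it stands.
- The arm moves only by the tool play_rows, never from a script. Its argument "increments" is a list of rows, each an object with "offset": the shift along the tool's x, y, z in mm, a list of three; "twist": the turn about the tool's z in rad; "grip": the opening, from 0 (shut) to 1 (fully open). In form: [{"offset": [dx, dy, dz], "twist": twist, "grip": grip}, ...]. A call has 1 to 5 rows; each row is the pose to reach, as a shift and turn from the pose commanded when the call began, along the tool's axes at that moment; what a row does not reach only later rows make up. A row lasts 1/12 s, in which the tool goes at most 41.7 mm and 7.16 degrees, less where a joint would pass 70% of its speed; a pose out of reach is approached as far as the arm can. A call with a gripper value outside its range is refused whole. The fingers move at their own pace and stop on an object; the grip force is fixed at half the most. Time passes only in rows, so rows that repeat a pose let the fingers close. It gives the time, the measured TCP pose, the force and the opening at its end, in the units of the state.
- manip.state(): the state, without advancing time (a new reading comes with each control period).
- manip.grab_frame(name): name is "scene" or "side" or "wrist"; returns the picture (400x640x3 uint8, blue, green, red); there is no depth.
- manip.get_calibration(name): a dict with "fx", "fy", "cx", "cy" (pixels), "T" (4x4, takes a point from camera to world coordinates). Camera axes: x right, y down, z forward; pixel columns grow to the right and rows downward; lengths in m; the calibration is good to about 2 mm. A picture is of the moment at which its call begins: read the wrist's pose just before it. get_calibration takes no time and is no camera call; for the wrist camera it gives the pose at the moment of the call.
- manip.job_done(): hands the job in, once; it reports no verdict.
Trained networks look in the newest picture that a camera, given by its name, has taken for a name from the list of things; names that differ only in an ending like _2 or _b are one class to them, and where a whole thing is asked for, a point or a joint stands for the part that bears it (a point fixed in the world has none). Each returns a list of dicts, best first, with "p" (0 to 1); they miss things now and then, are a little off and sometimes report something else, mostly with a low value. They report only what shows in the picture. A call takes as long as a camera call.
- manip.boxes_of(query, camera): "xyz" ([x, y, z] in m, in the coordinates of the camera as it stood for that picture, good to about 4 mm: the middle of the surface that is visible of it).
- manip.tip_of(query, camera): "xyz" ([x, y, z] in m, in the coordinates of the camera as it stood for that picture, good to about 4 mm: a listed point, or the origin of a listed thing).
The state is a dict: "time": time; "joint_pos": joint angles; "joint_vel": joint speeds; "joint_efforts": joint torques, N m; "tool_pos": TCP position; "tool_rot": TCP orientation; "contact_force": force on the tool from outside, world axes, zero at the start; "ft_torque": the same for the moment, N m; "gripper_width": opening from 0.0 (shut) to 1.0 (fully open).
Only numpy, scipy, OpenCV 4.12 (cv2) and the standard library are available. Lean on these libraries where they do the work, as an engineer would, in place of code of your own. Each camera call takes 0.05 s, during which the arm holds its last target. There are 200 camera calls.

## Working session

There is one attempt and no reset: what is moved stays moved. The work goes in short steps, Python scripts to look and compute and a tool call to move; the robot and the scene stay as the last step left them, time stands still between calls to the robot, and variables do not carry over. Pictures are saved under pics/ and viewed, about 8 in all and at most 12, crops included, and the job is handed in when it is done.

Besides the shell and the picture viewer there is one more tool, called as name([rows], argument=value, ...), one row to a line, values as JSON. play_rows: Moves the arm, as the interface text tells. Its arguments: {"type":"object","properties":{"increments":{"type":"array"}},"required":["increments"]}

```bash
mkdir -p pics; cat > h.py <<'E'
import numpy as np, cv2
from plant import manip
def w(cam,p,T=None):
    T=np.array(manip.get_calibration(cam)["T"]) if T is None else T
    return (T@np.r_[p,1])[:3]
E
python3 - <<'E'
from h import *
s=manip.state(); print(s['time'],s['tool_pos'],s['tool_rot'],s['contact_force'])
ims=[]
for c in ("scene","side","wrist"):
    T=np.array(manip.get_calibration(c)["T"])
    im=manip.grab_frame(c); cv2.imwrite(f"pics/{c}0.png",im)
    for n in ["stop_end","jig"]+[f"shoe{i}_top" for i in range(1,7)]:
        for d in manip.tip_of(n,c)[:1]: print(c,n,round(d['p'],2),w(c,d['xyz'],T).round(4))
E
```

```text
0.0 [6.24721887e-01 4.12774296e-05 4.03444383e-01] [-8.24540515e-04  7.07112743e-01  7.07100048e-01 -6.40499183e-04] [-1.1801566   0.33632647 -0.23000882]
scene stop_end 0.68 [0.639  0.0689 0.037 ]
scene jig 0.86 [ 5.822e-01  6.030e-02 -2.000e-04]
scene shoe1_top 0.51 [0.5281 0.0321 0.0369]
scene shoe2_top 0.59 [0.6428 0.0704 0.0399]
scene shoe3_top 0.48 [0.6104 0.0476 0.0397]
scene shoe4_top 0.64 [0.5714 0.0338 0.0358]
scene shoe5_top 0.41 [0.5275 0.0302 0.0361]
scene shoe6_top 0.61 [0.48   0.0466 0.0358]
side stop_end 0.57 [0.7372 0.1024 0.047 ]
side shoe1_top 0.46 [0.6711 0.1003 0.0385]
side shoe2_top 0.66 [ 0.5862  0.0543 -0.002 ]
side shoe3_top 0.52 [0.6046 0.0471 0.0372]
side shoe4_top 0.56 [0.5672 0.0318 0.038 ]
side shoe5_top 0.54 [0.526  0.0327 0.0353]
side shoe6_top 0.71 [ 0.5354  0.1771 -0.003 ]
wrist stop_end 0.87 [0.7321 0.1003 0.0435]
wrist jig 0.7 [0.5691 0.0333 0.0415]
wrist shoe1_top 0.62 [0.6708 0.1023 0.0369]
wrist shoe2_top 0.76 [0.6412 0.0704 0.0402]
wrist shoe3_top 0.95 [0.6036 0.0438 0.0401]
wrist shoe4_top 0.82 [0.571  0.0348 0.0444]
wrist shoe5_top 0.7 [0.5275 0.0272 0.0405]
```

View pics/scene0.png

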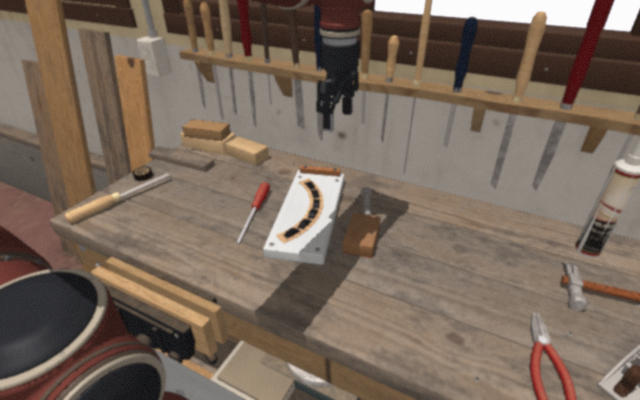

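View pics/wrist0.png

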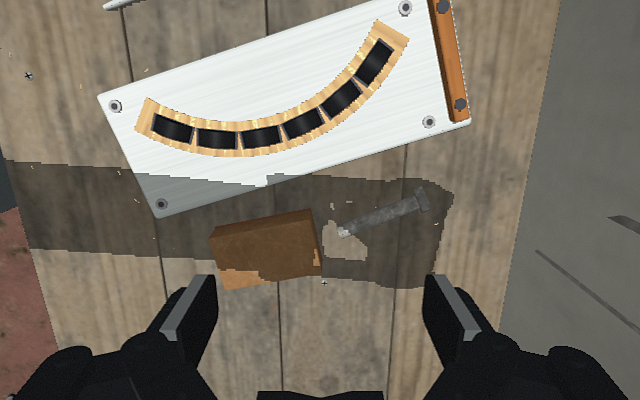

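The wrist view shows the bar at top right, around (455,60). Shoe 1 is at about (375,62), then the row runs through (341,98), (302,123), (262,136) and (217,139) to shoe 6 at (172,128). The sanding block (265,250) and bolt (385,215) lie nearer the hand. Next I segment the shoes and fit the arc.

```bash
python3 - <<'E'
from h import *
from scipy.optimize import least_squares
c=manip.get_calibration("wrist");T=np.array(c["T"])
im=cv2.imread("pics/wrist0.png")
m=(im.max(2)<60).astype(np.uint8); m[180:]=0; m=cv2.morphologyEx(m,cv2.MORPH_OPEN,np.ones((3,3)))
n,l,st,ce=cv2.connectedComponentsWithStats(m)
P=[]
for i in range(1,n):
    if st[i,4]>200:
        u,v=ce[i]; r=T[:3,:3]@[(u-c["cx"])/c["fx"],(v-c["cy"])/c["fy"],1]
        p=T[:3,3]+r*(0.035-T[2,3])/r[2]; P.append(p[:2]); print(ce[i].round(),st[i,4],p.round(4))
P=np.array(sorted(P,key=lambda p:-p[0])); 
if len(P)==6:
    k=np.arange(6)*.2625
    f=lambda q:(np.c_[q[0]+.16*np.cos(q[2]-k),q[1]+.16*np.sin(q[2]-k)]-P).ravel()
    r=least_squares(f,[.54,.19,-.6]); print(r.x,(f(r.x).reshape(-1,2)*1000).round(1)); print((f(r.x).reshape(-1,2)+P).round(4))
E
```

```text
[373.  63.] 759 [0.6711 0.0983 0.035 ]
[341.  99.] 663 [0.6432 0.0679 0.035 ]
[303. 124.] 608 [0.6085 0.0458 0.035 ]
[172. 129.] 660 [0.4868 0.041  0.035 ]
[261. 137.] 613 [0.5688 0.0334 0.035 ]
[216. 139.] 628 [0.5273 0.0319 0.035 ]
[ 0.54138998  0.19090913 -0.61289249] [[ 1.2  0.6]
 [ 0.7  0.2]
 [ 0.  -0.1]
 [-0.3 -0.2]
 [-0.6 -0.3]
 [-1.  -0.1]]
[[0.6723 0.0989]
 [0.6439 0.0681]
 [0.6085 0.0457]
 [0.5685 0.0332]
 [0.5267 0.0316]
 [0.4858 0.0409]]
```

play_rows([
  {"offset":[0,0,0],"twist":0,"grip":0},
  {"offset":[0,0,0],"twist":0,"grip":0},
  {"offset":[0,0,0],"twist":0,"grip":0},
  {"offset":[0,0,0],"twist":0,"grip":0},
  {"offset":[0,0,0],"twist":0,"grip":0},
])

```text
time: 1.77
tool_pos: [0.625, -0.0, 0.4047]
tool_rot: [-0.0, 0.707, 0.707, 0.0]
contact_force: [-0.7, -0.7, -0.3]
gripper_width: 0.297
```

play_rows([
  {"offset":[40,19,0],"twist":0,"grip":0},
  {"offset":[75,35,15],"twist":0,"grip":0},
  {"offset":[99,47,40],"twist":0,"grip":0},
  {"offset":[99,47,80],"twist":0,"grip":0},
  {"offset":[99,47,120],"twist":0,"grip":0},
])

```text
time: 2.18
tool_pos: [0.673, 0.1009, 0.2853]
tool_rot: [0.002, 0.706, 0.708, 0.002]
contact_force: [0.4, 0.2, -0.7]
gripper_width: -0.001
```

play_rows([
  {"offset":[0,0,20],"twist":0,"grip":0},
  {"offset":[0,0,40],"twist":0,"grip":0},
  {"offset":[0,0,40],"twist":0,"grip":0},
])

```text
time: 2.43
tool_pos: [0.6698, 0.099, 0.2384]
tool_rot: [-0.003, 0.707, 0.707, -0.004]
contact_force: [-1.6, -0.2, -2.1]
gripper_width: -0.002
```

```bash
python3 - <<'E'
from h import *
s=manip.state(); print(s['time'],s['tool_pos'],s['tool_rot'],s['contact_force'],s['gripper_width'])
a=manip.grab_frame("side"); b=manip.grab_frame("wrist")
cv2.imwrite("pics/side1.png",a);
c=manip.get_calibration("side");Ti=np.linalg.inv(np.array(c["T"]))
p=Ti@[0.6723,.0989,.038,1]; u=int(c["fx"]*p[0]/p[2]+c["cx"]);v=int(c["fy"]*p[1]/p[2]+c["cy"]);print(u,v)
x0=min(max(u-90,0),440);y0=min(max(v-90,0),260)
z=cv2.resize(a[y0:y0+140,x0:x0+200],None,fx=3,fy=3)
cv2.imwrite("pics/m1.png",z); cv2.imwrite("pics/wr1.png",b)
E
```

```text
2.4333 [0.66983761 0.0990401  0.23838227] [-0.00343825  0.70703274  0.7071626  -0.0037341 ] [-1.58437188 -0.17620482 -2.0949607 ] -0.0020300929815988905
259 208
```

View pics/m1.png

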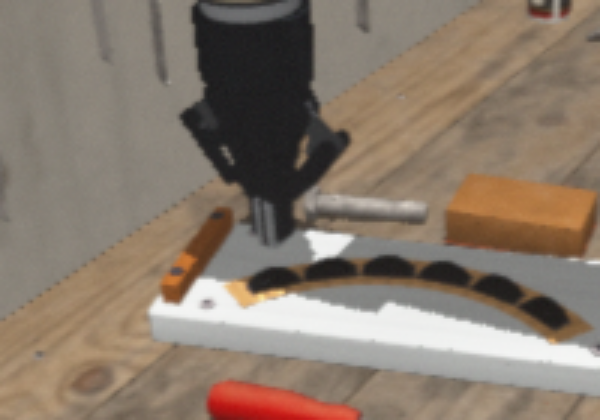

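View pics/wr1.png

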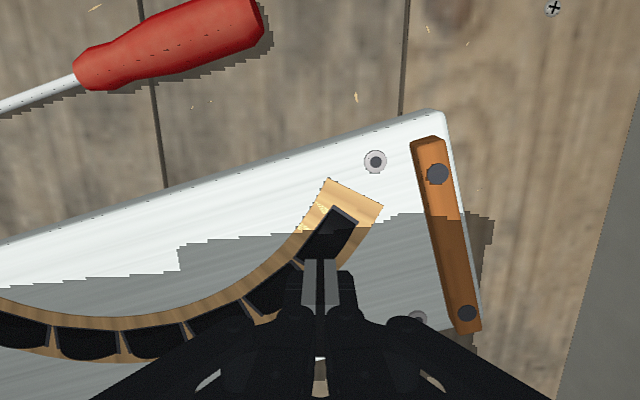

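The side view shows the shut fingertips above the shoe 1 end and the other objects undisturbed. I'll settle first, then lower.

play_rows([
  {"offset":[0,0,0],"twist":0,"grip":0},
  {"offset":[0,0,0],"twist":0,"grip":0},
  {"offset":[0,0,0],"twist":0,"grip":0},
  {"offset":[0,0,0],"twist":0,"grip":0},
])

```text
time: 2.87
tool_pos: [0.6725, 0.0989, 0.2465]
tool_rot: [0.001, 0.707, 0.707, 0.001]
contact_force: [-1.0, 0.0, 0.4]
gripper_width: -0.002
```

play_rows([
  {"offset":[0,0,10],"twist":0,"grip":0},
  {"offset":[0,0,20],"twist":0,"grip":0},
  {"offset":[0,0,26],"twist":0,"grip":0},
  {"offset":[0,0,30],"twist":0,"grip":0},
  {"offset":[0,0,30],"twist":0,"grip":0},
])

```text
time: 3.28
tool_pos: [0.6711, 0.099, 0.2122]
tool_rot: [-0.001, 0.707, 0.707, -0.001]
contact_force: [-0.6, 0.4, -0.8]
gripper_width: -0.002
```

play_rows([
  {"offset":[0,0,2],"twist":0,"grip":0},
  {"offset":[0,0,4],"twist":0,"grip":0},
  {"offset":[0,0,5],"twist":0,"grip":0},
  {"offset":[0,0,5],"twist":0,"grip":0},
  {"offset":[0,0,5],"twist":0,"grip":0},
])

```text
time: 3.7
tool_pos: [0.6722, 0.099, 0.2104]
tool_rot: [0.0, 0.707, 0.707, 0.0]
contact_force: [-1.3, -0.0, 2.4]
gripper_width: 0.002
```

play_rows([
  {"offset":[0,0,2],"twist":0,"grip":0},
  {"offset":[0,0,4],"twist":0,"grip":0},
  {"offset":[0,0,4],"twist":0,"grip":0},
  {"offset":[0,0,4],"twist":0,"grip":0},
  {"offset":[0,0,4],"twist":0,"grip":0},
])

```text
time: 4.12
tool_pos: [0.6723, 0.099, 0.2062]
tool_rot: [0.0, 0.707, 0.707, 0.001]
contact_force: [1.2, -1.1, 3.3]
gripper_width: 0.006
```

```bash
python3 - <<'E'
from h import *
F=[]
for i in range(6):
    a=manip.grab_frame("side"); s=manip.state(); F.append(s['contact_force'])
print(s['time'],s['tool_pos'],np.mean(F,0),np.std(F,0))
cv2.imwrite("pics/m2.png",cv2.resize(a[150:250,200:350],None,fx=5,fy=5))
E
```

```text
4.4167 [0.67227255 0.09901501 0.20607637] [ 1.30069725 -0.2333516   3.78874794] [0.76959531 0.20526058 0.25934843]
```

View pics/m2.png

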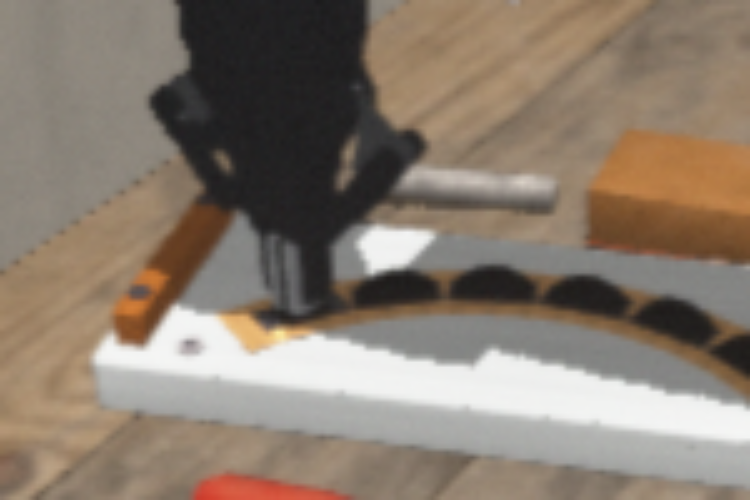

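Shoe 1 is visibly down, and 3.8 N corresponds to about 4.7 mm. I'll now sweep along the row, one shoe per call.

play_rows([
  {"offset":[-7,-5,0],"twist":0,"grip":0},
  {"offset":[-13,-11,0],"twist":0,"grip":0},
  {"offset":[-19,-16,0],"twist":0,"grip":0},
  {"offset":[-25,-22,0],"twist":0,"grip":0},
  {"offset":[-31,-28,0],"twist":0,"grip":0},
])

```text
time: 4.83
tool_pos: [0.6431, 0.0672, 0.2056]
tool_rot: [-0.0, 0.707, 0.707, -0.0]
contact_force: [1.9, 1.4, 3.8]
gripper_width: -0.002
```

```bash
python3 - <<'E'
from h import *
F=[]
for i in range(4):
    a=manip.grab_frame("side"); s=manip.state(); F.append(s['contact_force'])
print(s['time'],s['tool_pos'],np.mean(F,0),np.std(F,0))
cv2.imwrite("pics/m3.png",cv2.resize(a[150:250,200:350],None,fx=5,fy=5))
E
```

```text
5.0333 [0.64319468 0.06730152 0.20518422] [-0.61664657 -1.3383916   4.13701261] [0.62872321 0.37716855 0.15720308]
```

View pics/m3.png

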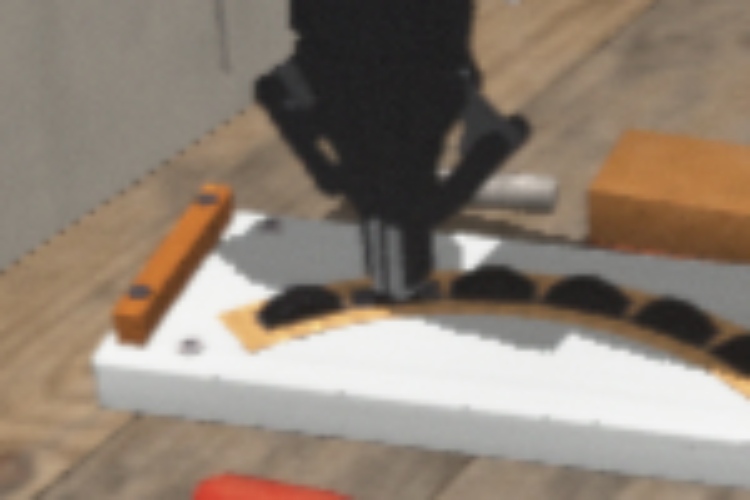

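Shoe 1 has sprung back and shoe 2 is down. The jig's edges sit at the same pixels as before.

play_rows([
  {"offset":[-5,-7,0],"twist":0,"grip":0},
  {"offset":[-10,-14,0],"twist":0,"grip":0},
  {"offset":[-14,-21,0],"twist":0,"grip":0},
  {"offset":[-18,-28,0],"twist":0,"grip":0},
  {"offset":[-22,-35,0],"twist":0,"grip":0},
])

```text
time: 5.45
tool_pos: [0.6083, 0.0457, 0.2058]
tool_rot: [0.0, 0.707, 0.707, 0.0]
contact_force: [1.6, 0.8, 4.0]
gripper_width: 0.001
```

play_rows([
  {"offset":[0,0,0],"twist":0,"grip":0},
  {"offset":[0,0,0],"twist":0,"grip":0},
])

```text
time: 5.62
tool_pos: [0.6079, 0.0456, 0.2052]
tool_rot: [-0.001, 0.707, 0.707, -0.001]
contact_force: [-0.6, -1.4, 4.5]
gripper_width: -0.002
```

play_rows([
  {"offset":[-3,-8,0],"twist":0,"grip":0},
  {"offset":[-6,-16,0],"twist":0,"grip":0},
  {"offset":[-9,-24,0],"twist":0,"grip":0},
  {"offset":[-11,-32,0],"twist":0,"grip":0},
  {"offset":[-13,-40,0],"twist":0,"grip":0},
])

```text
time: 6.03
tool_pos: [0.5682, 0.0328, 0.2059]
tool_rot: [0.0, 0.707, 0.707, 0.0]
contact_force: [1.7, 0.1, 3.6]
gripper_width: 0.004
```

play_rows([
  {"offset":[0,0,0],"twist":0,"grip":0},
  {"offset":[0,0,0],"twist":0,"grip":0},
])

```text
time: 6.2
tool_pos: [0.5678, 0.0328, 0.2052]
tool_rot: [-0.001, 0.707, 0.707, -0.001]
contact_force: [-1.9, -0.5, 4.7]
gripper_width: -0.0
```

play_rows([
  {"offset":[-1,-8,0],"twist":0,"grip":0},
  {"offset":[-2,-17,0],"twist":0,"grip":0},
  {"offset":[-2,-25,0],"twist":0,"grip":0},
  {"offset":[-2,-33,0],"twist":0,"grip":0},
  {"offset":[-1,-41,0],"twist":0,"grip":0},
])

```text
time: 6.62
tool_pos: [0.5273, 0.0319, 0.206]
tool_rot: [0.0, 0.707, 0.707, 0.0]
contact_force: [1.5, -1.1, 3.0]
gripper_width: 0.001
```

play_rows([
  {"offset":[0,0,0],"twist":0,"grip":0},
  {"offset":[0,0,0],"twist":0,"grip":0},
])

```text
time: 6.78
tool_pos: [0.5268, 0.0322, 0.2052]
tool_rot: [-0.001, 0.707, 0.707, -0.001]
contact_force: [-2.0, 0.2, 4.0]
gripper_width: -0.001
```

play_rows([
  {"offset":[1,-8,0],"twist":0,"grip":0},
  {"offset":[2,-16,0],"twist":0,"grip":0},
  {"offset":[4,-24,0],"twist":0,"grip":0},
  {"offset":[6,-33,0],"twist":0,"grip":0},
  {"offset":[9,-41,0],"twist":0,"grip":0},
])

```text
time: 7.2
tool_pos: [0.4861, 0.0412, 0.2058]
tool_rot: [0.0, 0.707, 0.707, 0.0]
contact_force: [1.2, -0.2, 2.8]
gripper_width: 0.001
```

```bash
python3 - <<'E'
from h import *
F=[]
for i in range(4):
    a=manip.grab_frame("side"); s=manip.state(); F.append(s['contact_force'])
print(s['time'],s['tool_pos'],np.mean(F,0),np.std(F,0))
cv2.imwrite("pics/m4.png",cv2.resize(a[150:270,210:410],None,fx=4,fy=4))
E
```

```text
7.4 [0.48604913 0.04131011 0.20520236] [-1.39192741  0.24309324  3.76320279] [1.05649013 0.26229462 0.37069871]
```

View pics/m4.png

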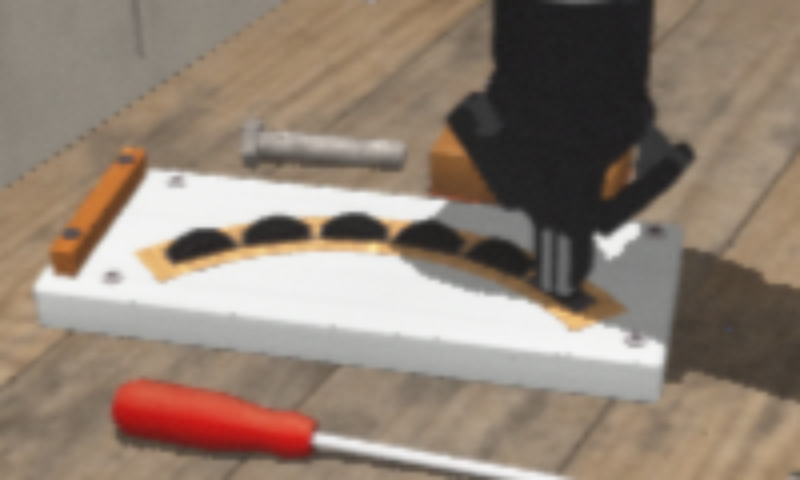

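Shoe 6 is down and shoes 1 to 5 are up again. I'll lift clear now.

play_rows([
  {"offset":[0,0,-10],"twist":0,"grip":0},
  {"offset":[0,0,-30],"twist":0,"grip":0},
  {"offset":[0,0,-60],"twist":0,"grip":0},
  {"offset":[0,0,-90],"twist":0,"grip":0},
  {"offset":[0,0,-120],"twist":0,"grip":0},
])

```text
time: 7.82
tool_pos: [0.4866, 0.041, 0.3265]
tool_rot: [-0.001, 0.707, 0.707, -0.001]
contact_force: [0.1, -0.1, 0.3]
gripper_width: -0.003
```

play_rows([
  {"offset":[0,0,0],"twist":0,"grip":0},
  {"offset":[0,0,0],"twist":0,"grip":0},
  {"offset":[0,0,0],"twist":0,"grip":0},
])

```text
time: 8.07
tool_pos: [0.4867, 0.041, 0.325]
tool_rot: [-0.0, 0.707, 0.707, -0.0]
contact_force: [-0.9, -0.4, -0.5]
gripper_width: 0.002
```

```bash
python3 - <<'E'
from h import *
a=manip.grab_frame("side"); s=manip.state()
print(s['time'],s['tool_pos'],s['contact_force'])
b=cv2.imread("pics/side0.png")
cv2.imwrite("pics/m5.png",np.vstack([cv2.resize(q[150:270,210:410],None,fx=2.4,fy=2.4) for q in (b,a)]))
E
```

```text
8.1167 [0.48646839 0.04098667 0.32412747] [-0.35952811 -0.02927893 -0.36929096]
```

View pics/m5.png

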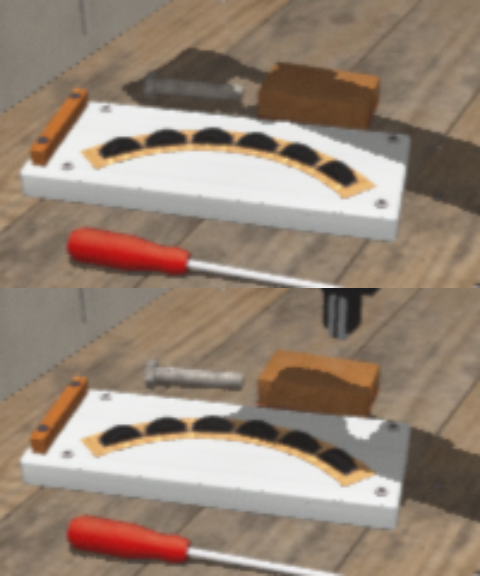

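The before and after views match: all six shoes are up, nothing has shifted and the hand is clear.

```bash
python3 -c "
from plant import manip
print(manip.job_done())"
```

```text
the job is handed in; nothing more can be done
None
```

The shoe check is done and handed in at about 8.1 s. The shut fingertip ran along the arc from shoe 1, by the wooden bar, to shoe 6.

- **Dips:** I commanded about 5 mm of press on every shoe. The wrist read roughly 3 to 4.7 N at each one, consistent with a 2–7 mm dip and centred near 5 mm. I saw shoes 1, 2 and 6 down in the camera pictures. For shoes 3, 4 and 5 I went by force and position only.
- **Springing back:** the last side picture shows all six shoes up again.
- **Nothing moved:** by eye, the jig, sanding block, bolt and screwdriver look the same in the side view before and after.
- **Hand clear:** the fingertips finished about 110 mm above the shoe tops, and the force reading was back to noise level.

The one disagreement was in the first detections. Some of the network's hits mislabelled shoes or the bar in the scene and side views. I placed the shoes from the wrist-camera picture instead, where the arc fit was within 1.4 mm.

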